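Gauge the depth of the blue rinse sleeve

TASK

Check how much scale has built up in the blue rinse sleeve: take the depth gauge out of its white stand, push its rod down into the sleeve's bore, past the light spring catch, until it bottoms out. Then slide the yellow collar down the rod until it rests on the sleeve's rim, to mark the depth, and leave the gauge standing there. Work gently, feeling for the stops and never forcing them, and do not disturb the other things on the table.

Things in the scene. Friction and masses are not known exactly. Their poses are not given: they have to be found in the camera images.
- gauge: depth gauge, 118 mm long, 65 to 105 g with its collar, loose, standing upright in the stand and leaning at most 2 degrees. Steel rod 12 mm across, its lowest 6 mm tapering to a 6 mm flat tip, then a red round grip cap 16 mm across from 94 to 118 mm above the tip.  Origin: centre of the tip; z: along the rod to the cap.
- collar (a joint): how far the collar has been slid down the gauge's rod, in m: 0 against the cap, growing towards the tip, at most 0.06. It starts between 0 and 0.006, slides with a friction of about 1.6 N and stays where it is left. Collar: yellow disc 36 mm across, 10 mm thick.
- collar_face (a point): centre of the collar's underside (84 mm above the gauge's tip when the collar joint is 0); z: along the rod to the cap
- stand: white plastic block 60 x 60 mm, 40 mm high, on a black foot 75 x 75 mm, fixed; a hole 34 mm deep, 13.4 mm across, in the middle of its top holds the gauge (its tip 6 mm above the table). Origin: centre of the underside; z up.
- blue_sleeve: blue upright tube, 30 mm across, 90 mm high, on a steel foot 56 mm across and 6 mm high, fixed; a round blind bore 14 mm across opens at its top. Its depth is unknown: scale fills the bottom, and the hard floor lies 52 to 70 mm below the rim. Pressing on the floor or the rim must stay under 40 N. Origin: centre of the underside; z up.
- blue_mouth (a point): centre of the blue sleeve's bore mouth, level with its flat rim, 90 mm above the table; z up. A spring-loaded brass ball in the bore wall 18 mm below it presses the rod to the far wall: pushing the rod past and along it takes 1 to 6 N all the way down, so the gauge does not sink by its own weight; the floor is felt as a sharp rise above that.
- white_sleeve: same tube in white, fixed, not to be used. Origin: centre of the underside.
- grey_sleeve: same tube in grey, fixed, not to be used. Origin: centre of the underside.
- dish: round steel bowl, 100 mm across, 32 mm high, loose, leave alone. Origin: centre of the underside.
- brush: small green brush lying on the table, 160 mm long, loose, leave alone. Origin: centre of its underside.
- canister: white open plastic canister, 110 mm across, 130 mm high, loose, leave alone. Origin: centre of the underside.
- bottle: blue bottle with a white cap, 64 mm across, 170 mm high, loose, leave alone. Origin: centre of the underside.
- scanner: black hand-held scanner with an orange end, 150 x 60 x 26 mm, loose, leave alone. Origin: centre of the underside.
- cup: white cup, 72 mm across, 80 mm high, loose, leave alone. Origin: centre of the underside.

How it is judged:
By the outcome, as a careful person would: the job done as asked, in the order asked, and still so for the second after the job is handed in, with the robot touching nothing.
It also fails if it takes over 61 s, if anything falls off the work surface, if the arm or the gripper's body presses on something with over 40 N, if the wrist force passes 120 N, or if a joint passes its speed limit or range.

ROBOT

A 6-joint arm with a two-finger parallel gripper is mounted at the origin on the work surface. World frame = base frame: x ahead of the robot, y to its left, z up, the work surface at z = 0. Lengths are in m, angles in rad, forces in N, time in s.
With the tool pointing down it reaches from about 0.275 to 0.825 m from the base axis. Payload 4.9 kg.
Tool frame: the origin (TCP) lies midway between the tips of the shut fingers; the grasp point (between the pads) lies 19 mm behind it (grip_point_offset is the distance from the TCP to the grasp point, in m); z points along the fingers, y is the line along which they close (so a half turn about z gives the same grasp; the last joint's range is limited). The gripper opens to 85 mm and grips with 20 to 120 N. Pads are 22 mm wide; open, the fingers measure 114 mm over their backs; the gripper's body (76 mm by 85 mm) begins 54 mm behind the grasp point. The pads swing forward as they close: fully open they stand 13 mm farther back than shut.
Start: joints at [1.209, 0.326, -0.193, 1.052, 0, 1.437], TCP at [0.124, 0.536, 0.231] pointing down, gripper open.
Joint ranges: [-2.65, 2.65], [-0.97, 1.79], [-1.3, 1.35], [-1.93, 2.1], [-1.47, 1.37], [-3.14, 3.14]. Speed limits (rad/s): [2.57, 2.57, 3.14, 3.14, 3.14, 3.14].

INTERFACE

Orientations are given as a rotation vector (axis times angle).
In Python, from cell import * gives the robot as it stands. Calls block until the motion is done:
- movep(position, orientation): joint-space move of the TCP to a pose.
- move_l(position, velocity=0.15, rot=None, until_force=None): straight line of the TCP; rot=None keeps the orientation; velocity is the mean speed in m/s. With until_force (N) it stops when the force on the tool has changed by that much, and returns True; else False.
- set_joints(angles): joint-space move.
- let_go() and grab(newtons=None): open the fingers fully, or close them until they stop; newtons is the grip in N (None keeps the last).
- sleep(seconds).
- ik(position, orientation): joint angles nearest the present ones, or None.
- get_state(): the state.
- grab_frame(name): name is "side" or "top" or "wrist"; returns a dict with "img" (384x512x3 uint8, red, green, blue), "fx", "fy", "cx", "cy" (pixels), "cam_to_world" (4x4, takes a point from camera to world coordinates); the wrist camera has in their place "T_tool_cam" (4x4, takes a point from camera to tool coordinates, whose origin is the TCP and whose axes are the flange's). Camera axes: x right, y down, z forward; pixel columns grow to the right and rows downward; lengths in m; the calibration is good to about 2 mm. A picture is of the moment at which its call begins: read the wrist's pose just before it. There is no depth.
A pose or a line that the arm cannot do raises MotionError and nothing moves.
- sign_off(): hands the job in; it is judged then, once.
Trained networks look in the newest picture that a camera, given by its name, has taken for a name from the list of things; names that differ only in an ending like _2 or _b are one class to them, and where a whole thing is asked for, a point or a joint stands for the part that bears it (a point fixed in the world has none). Each returns a list of dicts, best first, with "score" (0 to 1); they miss things now and then, are a little off and sometimes report something else, mostly with a low value. They report only what shows in the picture. A call takes as long as a camera call.
- spot_in(camera, name): "centre" ([column, row] in pixels, amid what is visible of it).
- silhouettes(camera, name): "mask" (384x512 bool, what is visible of it) and "centre" ([column, row] in pixels, amid what is visible of it).
- tip_of(camera, name): "centre" ([column, row] in pixels: a listed point, or the origin of a listed thing).
The state is a dict: "clock": time; "q": joint angles; "joint_velocities": joint speeds; "tau": joint torques, N m; "position": TCP position; "eef_rot": TCP orientation; "contact_force": force on the tool from outside, world axes, zero at the start; "wrist_torque": the same for the moment, N m; "finger_gap": opening from 0.0 (shut) to 1.0 (fully open); "grasp_force": force on a finger pad.
Only numpy, scipy, OpenCV 4.12 (cv2) and the standard library are available. Lean on these libraries where they do the work, as an engineer would, in place of code of your own. Each camera call takes 0.05 s, during which the arm holds its last target. There are 200 camera calls.

## Working session

There is one attempt and no reset: what is moved stays moved. The work goes in short steps, each a Python script; the robot and the scene stay as the last script left them, time stands still between calls to the robot, and variables do not carry over. Pictures are saved under pics/ and viewed, at most 10 in all, crops included, and the job is handed in when it is done.

```bash
mkdir -p pics; ls
python3 - <<'E'
from cell import *
import cv2,numpy as np
s=get_state();print({k:np.round(v,3) for k,v in s.items()})
ims=[]
for c in ["side","top"]:
    f=grab_frame(c);ims.append(f["img"]);print(c,f["fx"],f["fy"],f["cx"],f["cy"],np.round(f["cam_to_world"],4).tolist())
    for n in ["gauge","collar_face","stand","blue_sleeve","white_sleeve","grey_sleeve"]:
        print(n,"spot",[(np.round(d["centre"],1).tolist(),round(d["score"],2)) for d in spot_in(c,n)[:3]],"tip",[(np.round(d["centre"],1).tolist(),round(d["score"],2)) for d in tip_of(c,n)[:2]])
    print("mouth",[(np.round(d["centre"],1).tolist(),round(d["score"],2)) for d in tip_of(c,"blue_mouth")[:3]])
cv2.imwrite("pics/a.png",cv2.resize(np.vstack(ims),(0,0),fx=.78,fy=.78)[:,:,::-1])
E
```

```text
pics
{'clock': np.float64(0.0), 'q': array([ 1.209,  0.327, -0.194,  1.052,  0.   ,  1.437]), 'joint_velocities': array([ 0.   , -0.001,  0.001, -0.002,  0.   , -0.001]), 'tau': array([-0.0000e+00, -4.4341e+01,  2.6244e+01,  1.5000e-02, -0.0000e+00,
       -0.0000e+00]), 'position': array([0.124, 0.535, 0.231]), 'eef_rot': array([-3.570e-01, -3.121e+00,  3.000e-03]), 'contact_force': array([-0.429, -0.623, -0.247]), 'wrist_torque': array([ 0.002, -0.02 ,  0.007]), 'grasp_force': np.float64(0.0), 'finger_gap': np.float64(1.0)}
side 400.51392471812795 400.51392471812795 251.977287179505 192.5658932352748 [[-0.9667, -0.1674, 0.1933, 0.3642], [-0.2554, 0.6718, -0.6953, 0.7642], [-0.0134, -0.7216, -0.6922, 0.8261], [0.0, 0.0, 0.0, 1.0]]
gauge spot [([252.9, 255.1], 0.74)] tip [([252.9, 273.8], 0.61)]
collar_face spot [([251.9, 257.5], 0.41)] tip [([256.1, 273.8], 0.71), ([254.7, 258.9], 0.53)]
stand spot [([253.9, 275.4], 0.73), ([309.6, 148.7], 0.17)] tip [([255.1, 271.9], 0.86), ([318.6, 142.5], 0.41)]
blue_sleeve spot [([304.4, 151.4], 0.57)] tip []
white_sleeve spot [([247.9, 164.2], 
[... 253 characters left out ...]
807541632 [[0.012, -0.9859, 0.1668, 0.3747], [-0.9999, -0.0119, 0.0018, 0.0169], [0.0002, -0.1668, -0.986, 1.0818], [0.0, 0.0, 0.0, 1.0]]
gauge spot [([172.5, 198.5], 0.45), ([301.1, 197.3], 0.25)] tip [([179.9, 207.2], 0.74), ([407.9, 239.2], 0.53)]
collar_face spot [([371.5, 230.6], 0.58)] tip [([399.3, 164.6], 0.58), ([116.0, 175.5], 0.53)]
stand spot [([180.3, 208.5], 0.8)] tip [([178.0, 205.2], 0.6)]
blue_sleeve spot [([373.0, 227.4], 0.88)] tip [([370.7, 231.4], 0.75), ([171.1, 199.7], 0.38)]
white_sleeve spot [([335.7, 165.3], 0.9)] tip [([335.3, 167.9], 0.98)]
grey_sleeve spot [([300.6, 195.9], 0.89)] tip [([188.5, 147.4], 0.61)]
mouth [([381.2, 226.3], 0.76), ([370.5, 228.2], 0.62)]
```

View pics/a.png

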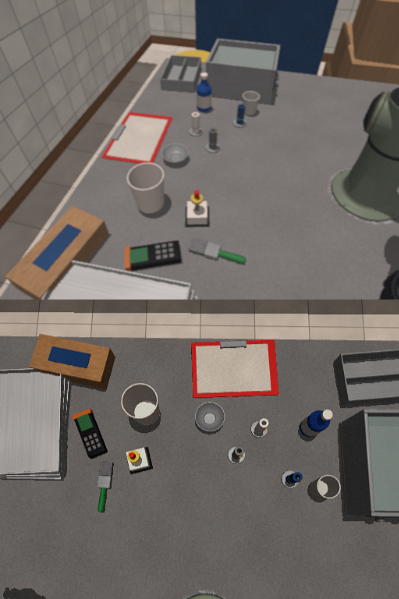

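```bash
cat > h.py <<'E'
from cell import *
import cv2,numpy as np
from scipy.spatial.transform import Rotation as R
def frame(c):
    if c=="wrist":
        s=get_state();f=grab_frame(c);T=np.eye(4);T[:3,:3]=R.from_rotvec(s["eef_rot"]).as_matrix();T[:3,3]=s["position"];f["cam_to_world"]=T@f["T_tool_cam"]
    else: f=grab_frame(c)
    return f
def ray(f,p):
    M=f["cam_to_world"];d=M[:3,:3]@[(p[0]-f["cx"])/f["fx"],(p[1]-f["cy"])/f["fy"],1];return M[:3,3],d/np.linalg.norm(d)
def atz(f,p,z):
    o,d=ray(f,p);return o+d*(z-o[2])/d[2]
def tri(rs):
    A=sum(np.eye(3)-np.outer(d,d) for o,d in rs);b=sum((np.eye(3)-np.outer(d,d))@o for o,d in rs);return np.linalg.solve(A,b)
def colour(f,lo,hi,area=8):
    h=cv2.cvtColor(f["img"],cv2.COLOR_RGB2HSV);m=cv2.inRange(h,np.array(lo),np.array(hi))
    n,l,st,c=cv2.connectedComponentsWithStats(m);return [(c[i].round(1).tolist(),int(st[i,4]),st[i,:4].tolist()) for i in np.argsort(-st[1:,4])+1 if st[i,4]>=area]
def proj(f,P):
    q=np.linalg.inv(f["cam_to_world"])@np.append(P,1);return np.array([q[0]/q[2]*f["fx"]+f["cx"],q[1]/q[2]*f["fy"]+f["cy"]])
E
python3 - <<'E'
from h import *
fs={c:frame(c) for c in ["side","top"]}
for c,f in fs.items():
    print(c,"red",colour(f,(0,180,90),(8,255,255))[:4],"yellow",colour(f,(22,150,90),(34,255,255))[:4])
    for n,z in [("cup",.04),("bottle",.1),("blue_sleeve",.05),("stand",.03),("canister",.065),("scanner",.013),("brush",.01),("white_sleeve",.05),("grey_sleeve",.05)]:
        print(c,n,[(atz(f,d["centre"],z).round(3).tolist(),round(d["score"],2)) for d in spot_in(c,n)[:1]])
f=fs["side"];g=fs["top"]
print("mouth",tri([ray(f,(306.7,136.4)),ray(g,(381.2,226.3))]),atz(f,(306.7,136.4),.09),atz(g,(381.2,226.3),.09),atz(g,(370.5,228.2),.09))
cv2.imwrite("pics/b.png",np.hstack([cv2.resize(f["img"][115:185,210:330],(400,233)),cv2.resize(g["img"][190:260,310:430],(400,233))])[:,:,::-1])
E
```

```text
side red [([199.6, 165.9], 216, [165, 145, 55, 62]), ([152.6, 201.7], 127, [132, 181, 51, 28]), ([251.7, 248.6], 28, [250, 245, 4, 9])] yellow [([252.5, 69.4], 180, [230, 65, 38, 14]), ([252.2, 256.3], 49, [246, 251, 13, 10])]
side cup [([0.44, -0.378, 0.04], 0.91)]
side bottle [([0.621, -0.28, 0.1], 0.83)]
side blue_sleeve [([0.468, -0.236, 0.05], 0.58)]
side stand [([0.509, 0.234, 0.03], 0.75)]
side canister [([0.694, 0.195, 0.065], 0.98)]
side scanner []
side brush [([0.448, 0.337, 0.01], 0.66)]
side white_sleeve [([0.628, -0.138, 0.05], 0.58)]
side grey_sleeve [([0.44, 0.354, 0.05], 0.68)]
top red [([306.0, 93.3], 1749, [245, 52, 112, 74]), ([168.3, 199.0], 30, [166, 196, 6, 7])] yellow [([172.0, 201.7], 100, [164, 194, 15, 15])]
top cup [([0.434, -0.37, 0.04], 0.76)]
top bottle [([0.618, -0.335, 0.1], 0.58)]
top blue_sleeve [([0.463, -0.256, 0.05], 0.85)]
top stand [([0.506, 0.206, 0.03], 0.89)]
top canister [([0.683, 0.206, 0.065], 0.85)]
top scanner [([0.6, 0.383, 0.013], 0.85)]
top brush [([0.451, 0.33, 0.01], 0.86)]
top white_sleeve [([0.616, -0.171, 0.05], 0.81)]
top grey_sleeve [([0.531, -0.092, 0.05], 0.61)]
mouth [ 0.46691885 -0.2724151   0.08043987] [ 0.4693264  -0.25932076  0.09      ] [ 0.46231615 -0.26975689  0.09      ] [ 0.45760096 -0.24474366  0.09      ]
```

View pics/b.png

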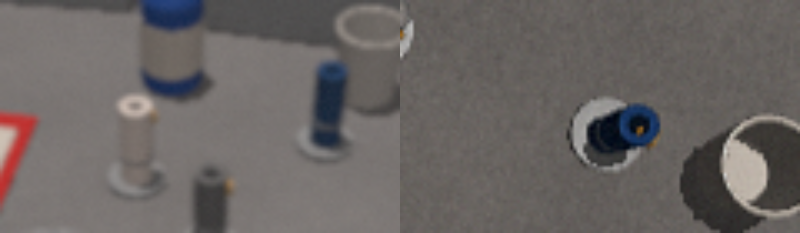

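```bash
cat >> h.py <<'E'
def down(a): # tool y along world angle a
    y=np.array([np.cos(a),np.sin(a),0]);z=np.array([0,0,-1.]);return R.from_matrix(np.c_[np.cross(y,z),y,z]).as_rotvec()
E
python3 - <<'E'
from h import *
f,g=frame("side"),frame("top")
cap=tri([ray(f,(251.7,248.6)),ray(g,(168.3,199.0))]);col=tri([ray(f,(252.2,256.3)),ray(g,(172,201.7))])
m=tri([ray(f,(309.9,135.4)),ray(g,(381.4,227.5))]);print(cap,col,m)
for a in (0,np.pi):
  for p in ([cap[0],cap[1],.25],[m[0],m[1],.3]): 
    q=ik(p,down(a));print(a,None if q is None else np.round(q,2))
movep([cap[0],cap[1],.25],down(0)) if abs(ik([m[0],m[1],.3],down(0))[5])<2.8 else movep([cap[0],cap[1],.25],down(np.pi))
w=frame("wrist");s=get_state();print(s["clock"],s["q"].round(2) if hasattr(s["q"],"round") else s["q"])
print(w["fx"],w["T_tool_cam"]);print("red",colour(w,(0,150,60),(9,255,255))[:3],"yel",colour(w,(20,130,70),(36,255,255))[:3]);print(proj(w,cap),proj(w,col))
cv2.imwrite("pics/c.png",w["img"][:,:,::-1])
E
```

```text
[0.51739677 0.22331951 0.11240667] [0.51645464 0.22099435 0.08113513] [ 0.46034835 -0.27095863  0.08706533]
0 [ 0.28  0.34 -0.12  1.11  0.    1.85]
0 [-0.67  0.26 -0.11  1.2   0.    0.9 ]
3.141592653589793 [ 0.28  0.34 -0.12  1.11  0.   -1.29]
3.141592653589793 [-0.67  0.26 -0.11  1.2   0.   -2.24]
4.375 [ 0.28  0.34 -0.12  1.11  0.    1.85]
269.9739271101168 [[-9.66037162e-04 -9.54435155e-01 -2.98416826e-01  7.64820037e-02]
 [ 9.99999420e-01 -1.06406500e-03  1.66024296e-04 -2.96310788e-04]
 [-4.75994326e-04 -2.98416493e-01  9.54435629e-01 -1.42416553e-01]
 [ 0.00000000e+00  0.00000000e+00  0.00000000e+00  1.00000000e+00]]
red [([457.0, 269.4], 1193, [386, 258, 124, 51]), ([256.9, 179.8], 176, [251, 172, 13, 17]), ([424.6, 382.6], 67, [398, 381, 45, 3])] yel [([257.1, 172.1], 400, [243, 161, 28, 29])]
[258.89296116 179.12814176] [258.0240985  174.00987198]
```

View pics/c.png

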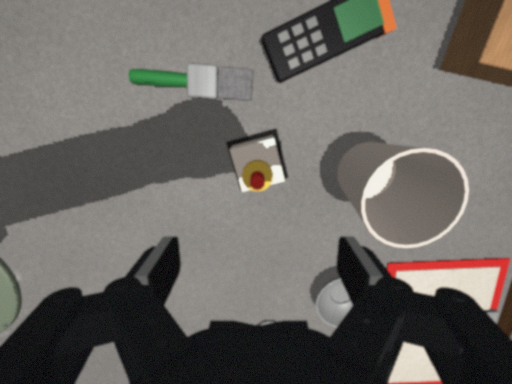

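Run:
```python
from h import *
f,g,w=frame("side"),frame("top"),frame("wrist")
cap=tri([ray(f,(251.7,248.6)),ray(g,(168.3,199.0)),ray(w,(256.9,179.8))]);print(cap,atz(w,(256.9,179.8),.112),atz(w,(257.1,172.1),.1))
p=atz(w,(256.9,179.8),.113)*.6+cap*.4
r=down(0)
move_l([p[0],p[1],.14],.1)
w=frame("wrist");print("red",colour(w,(0,150,60),(9,255,255))[:3],"yel",colour(w,(20,130,70),(36,255,255))[:3],proj(w,[p[0],p[1],.112]),proj(w,[p[0],p[1],.124]),get_state()["position"])
cv2.imwrite("pics/d.png",w["img"][:,:,::-1])
```

```text
[0.51663117 0.22322237 0.11306793] [0.51530417 0.22250528 0.112     ] [0.51548119 0.22806092 0.1       ]
red [([256.9, 221.4], 555, [246, 206, 23, 32]), ([422.8, 366.8], 363, [415, 346, 17, 38])] yel [([256.8, 204.3], 1024, [235, 186, 45, 44])] [257.77420219 220.22509927] [257.77903942 227.85598906] [0.51640271 0.223124   0.14074588]
```

View pics/d.png

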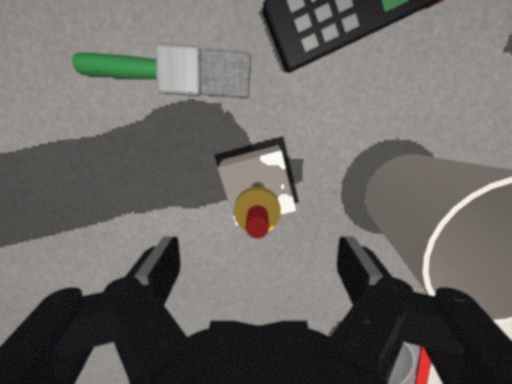

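Run:
```python
from h import *
s=get_state();p=np.array(s["position"])
print(move_l([p[0]-.0004,p[1],.1035],.06,until_force=6))
print(get_state()["position"],get_state()["contact_force"])
grab(50);sleep(.2);s=get_state();print(s["finger_gap"],s["grasp_force"],s["contact_force"],s["position"],s["clock"])
print(move_l([p[0],p[1],.16],.06,until_force=15))
print(move_l([p[0],p[1],.22],.12))
s=get_state();print(s["finger_gap"],s["grasp_force"],s["contact_force"],s["position"],s["clock"])
ims=[]
w=frame("wrist")
print("red",colour(w,(0,150,60),(9,255,255))[:3],"yel",colour(w,(20,130,70),(36,255,255))[:3])
f=frame("side");print("side red",colour(f,(0,180,90),(8,255,255))[:4],"yellow",colour(f,(22,150,90),(34,255,255))[:4])
cv2.imwrite("pics/e.png",np.hstack([cv2.resize(w["img"],(400,300)),cv2.resize(f["img"][160:280,180:340],(400,300))])[:,:,::-1])
```

```text
False
[0.51609442 0.2231446  0.10349382] [-0.81216615 -0.42348699  0.07601132]
0.16336670655378607 48.71944069862366 [-0.22255459 -0.96629165  3.2640802 ] [0.51614865 0.22320227 0.10373283] 7.4333
False
False
0.16173102515791948 48.72621774673462 [ 0.13774583 -0.32281511 -1.08872717] [0.51601903 0.22299847 0.21933385] 9.175
red [([445.6, 276.9], 1059, [395, 269, 117, 33]), ([258.1, 249.3], 973, [244, 228, 29, 43]), ([510.0, 315.2], 40, [508, 306, 4, 16])] yel [([257.9, 217.3], 944, [231, 204, 55, 30])]
side red [([199.6, 166.0], 208, [165, 145, 55, 62]), ([152.6, 201.8], 126, [132, 181, 51, 28]), ([249.9, 214.2], 22, [248, 210, 4, 9])] yellow [([250.5, 223.3], 51, [245, 220, 14, 8])]
```

View pics/e.png

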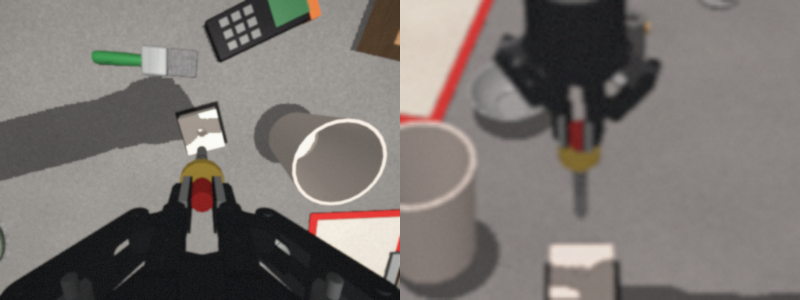

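Run:
```python
from h import *
m=np.array([.4605,-.2705,.09])
movep([m[0],m[1]+.0,.26],down(0))
w=frame("wrist");p=get_state()["position"];print(p,get_state()["clock"])
for n in ("blue_mouth","gauge"):print(n,[(np.round(d["centre"],1).tolist(),round(d["score"],2)) for d in tip_of("wrist",n)[:3]])
print("mouth pred",proj(w,m),"tip pred",proj(w,[p[0],p[1],p[2]-.0977]), "blue",colour(w,(100,100,20),(125,255,255))[:3])
c=w["img"][80:280,160:360];cv2.imwrite("pics/f.png",cv2.resize(c,(600,600),interpolation=cv2.INTER_CUBIC)[:,:,::-1])
```

```text
[ 0.46094109 -0.2695913   0.25989183] 11.1333
blue_mouth [([255.9, 170.1], 0.88)]
gauge [([258.6, 188.3], 0.92)]
mouth pred [258.06678151 171.90327583] tip pred [258.54645492 189.55703841] blue [([395.5, 224.3], 2301, [367, 199, 59, 52]), ([257.9, 166.2], 454, [247, 152, 22, 30]), ([356.4, 190.7], 123, [348, 182, 26, 26])]
```

View pics/f.png

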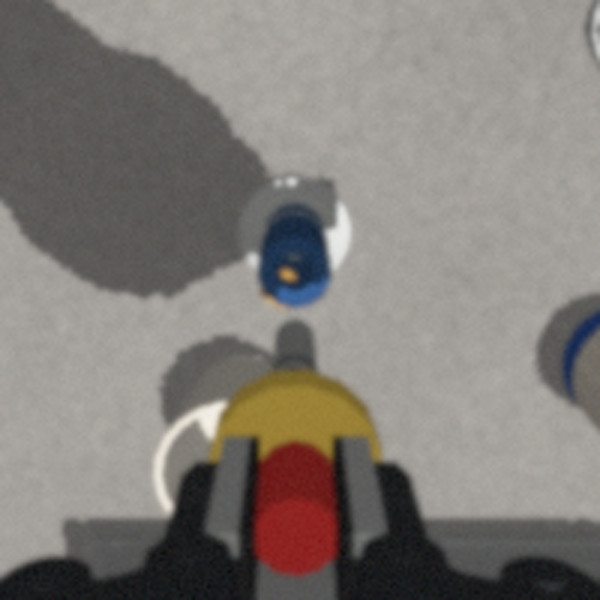

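Run:
```python
from h import *
move_l([.4606,-.2697,.197],.1)
w=frame("wrist");p=get_state()["position"];print(p,get_state()["clock"])
for n in ("blue_mouth","gauge"):print(n,[(np.round(d["centre"],1).tolist(),round(d["score"],2)) for d in tip_of("wrist",n)[:3]])
print("mouth pred",proj(w,[.4606,-.2697,.09]),"tip pred",proj(w,[p[0],p[1],p[2]-.0977]), "blue",colour(w,(100,100,20),(125,255,255))[:3])
c=w["img"][120:270,180:330];cv2.imwrite("pics/g.png",cv2.resize(c,(600,600),interpolation=cv2.INTER_CUBIC)[:,:,::-1])
```

```text
[ 0.46108136 -0.27003007  0.19774888] 12.0667
blue_mouth [([256.2, 184.4], 0.79), ([258.9, 190.7], 0.3)]
gauge [([258.3, 188.3], 0.89)]
mouth pred [258.0298618  186.28384314] tip pred [258.55224814 189.77084275] blue [([427.9, 252.1], 3962, [389, 218, 82, 73]), ([257.5, 176.4], 641, [244, 161, 28, 35]), ([373.6, 205.1], 239, [362, 194, 35, 34])]
```

View pics/g.png

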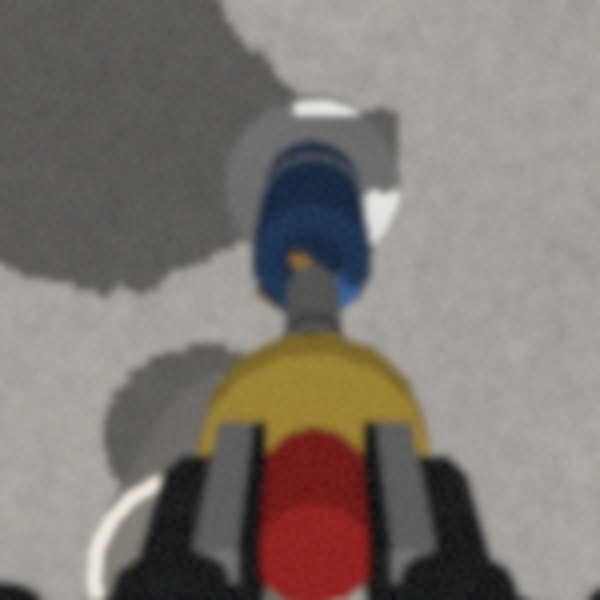

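Run:
```python
from h import *
def st(l):
    s=get_state();print(l,np.round(s["position"],4),np.round(s["contact_force"],1),np.round(s["wrist_torque"],2),round(float(s["clock"]),1))
st("0")
x,y=.4602,-.2697
for z in (.176,.166,.150):
    h=move_l([x,y,z],.025,until_force=10);st(h)
    if h: break
```

```text
0 [ 0.4611 -0.27    0.1978] [-0.2 -0.2  0. ] [-0.01  0.03  0.02] 12.2
False [ 0.4602 -0.2696  0.176 ] [ 0.5  1.2 -0.6] [ 0.19 -0.23  0.02] 13.2
False [ 0.4601 -0.2695  0.1657] [ 1.1  0.4 -2. ] [ 0.34 -0.31 -0.04] 13.7
False [ 0.46   -0.2695  0.1496] [ 1.1  1.2 -2.7] [ 0.41 -0.4   0.01] 14.5
```

Run:
```python
from h import *
def st(l):
    s=get_state();print(l,np.round(s["position"],4),np.round(s["contact_force"],1),np.round(s["wrist_torque"],2),round(float(s["grasp_force"])),round(float(s["finger_gap"]),3),round(float(s["clock"]),1))
z=.142
while z>.112:
    h=move_l([.4602,-.2697,z],.02,until_force=10);st(h)
    if h: break
    z-=.006
f=frame("side")
cv2.imwrite("pics/i.png",cv2.resize(f["img"][80:200,230:390],(800,600),interpolation=cv2.INTER_CUBIC)[:,:,::-1])
```

```text
False [ 0.4601 -0.2696  0.1417] [ 1.4  1.  -1.4] [ 0.44 -0.38  0.02] 49 0.162 15.1
False [ 0.46   -0.2696  0.1357] [ 1.8  1.2 -1.9] [ 0.47 -0.41 -0.  ] 49 0.164 15.5
False [ 0.4601 -0.2696  0.1297] [ 1.5  1.6 -0.8] [ 0.55 -0.39 -0.04] 49 0.166 15.9
False [ 0.4601 -0.2695  0.1236] [ 1.1  2.4 -3.2] [ 0.55 -0.42 -0.07] 49 0.161 16.4
True [ 0.4606 -0.2693  0.122 ] [0.2 1.3 5.9] [ 0.44 -0.02  0.01] 50 0.163 16.6
```

View pics/i.png

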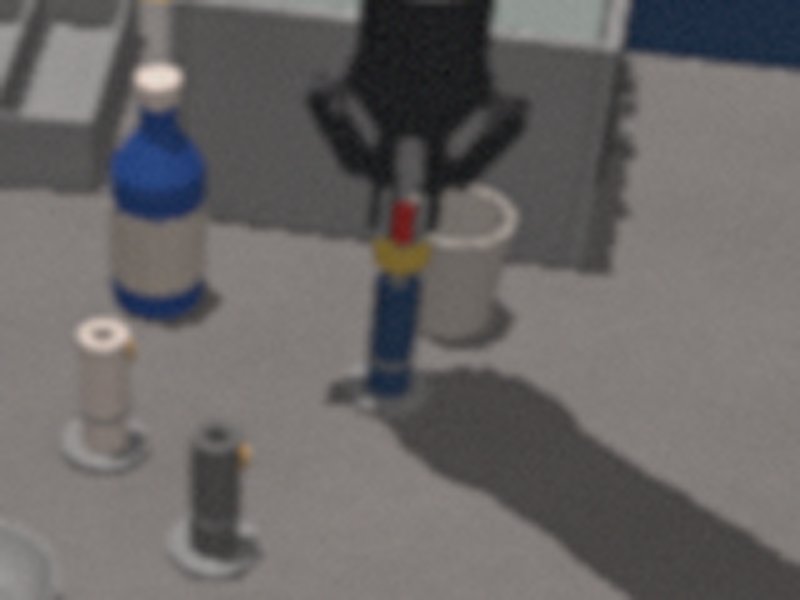

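Run:
```python
from h import *
def st(l):
    s=get_state();print(l,np.round(s["position"],4),np.round(s["contact_force"],1),np.round(s["wrist_torque"],2),round(float(s["clock"]),1));return np.array(s["position"])
p=st("a")
h=move_l([p[0],p[1],p[2]-.004],.01,until_force=8);p=st(h)
let_go();sleep(.2);p=st("open")
move_l([p[0],p[1],.172],.08)
grab(20);p=st("shut")
h=move_l([.4604,-.2695,.135],.025,until_force=9);p=st(h)
move_l([p[0],p[1],.172],.1);let_go();p=st("up")
w=frame("wrist")
print("red",colour(w,(0,150,60),(9,255,255))[:3],"yel",colour(w,(20,130,70),(36,255,255))[:3]);
print(proj(w,[p[0],p[1],.142]),proj(w,[p[0],p[1],.118]))
cv2.imwrite("pics/j.png",w["img"][:,:,::-1])
```

```text
a [ 0.4606 -0.2693  0.1221] [-0.3  1.9  5.5] [ 0.4  -0.05 -0.02] 16.7
True [ 0.4608 -0.2692  0.122 ] [-0.1  0.6  5.3] [0.34 0.17 0.02] 16.9
open [ 0.4607 -0.2681  0.1211] [0.7 0.2 0.4] [ 0.05  0.05 -0.02] 17.8
shut [ 0.4607 -0.2681  0.172 ] [-0.2  0.2  0.1] [ 0.02 -0.04  0.02] 19.4
True [ 0.4606 -0.2695  0.1423] [-0.4 -0.6  6.1] [0.06 0.14 0.02] 20.4
up [ 0.4606 -0.2695  0.172 ] [ 0.6 -0.3 -0.3] [ 0.03  0.03 -0.06] 21.7
red [([258.6, 212.8], 467, [249, 199, 21, 28]), ([508.9, 135.8], 123, [505, 120, 7, 27])] yel [([258.3, 197.4], 915, [238, 181, 42, 41])]
[258.58202508 219.38866222] [258.51882309 206.93399483]
```

View pics/j.png

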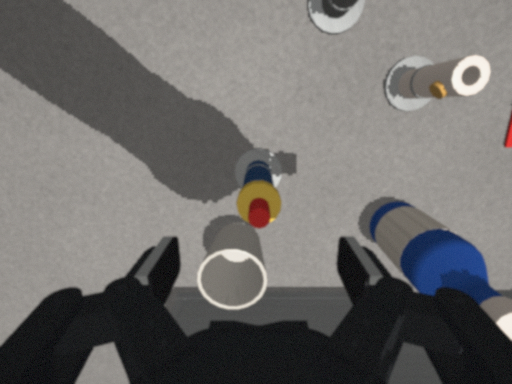

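Run:
```python
from h import *
def st(l):
    s=get_state();print(l,np.round(s["position"],4),np.round(s["contact_force"],1),np.round(s["wrist_torque"],2),round(float(s["finger_gap"]),3),round(float(s["clock"]),1));return np.array(s["position"])
h=move_l([.4606,-.2695,.102],.08,until_force=6);p=st(h)
if not h:
    grab(20);sleep(.2);p=st("grab")
    for z in (.096,.091,.0875,.085,.083,.081):
        h=move_l([p[0],p[1],z],.012,until_force=6);q=st(h)
        if h: break
```

```text
False [ 0.4609 -0.2698  0.1025] [-0.6  0.4  0.1] [ 0.05  0.02 -0.04] 0.998 22.8
grab [ 0.4608 -0.2695  0.1021] [ 0.4 -0.1  1.9] [ 0.1  -0.09  0.04] 0.408 23.5
False [ 0.4607 -0.2695  0.0957] [ 0.3 -0.4 -1.5] [-0.04 -0.26  0.01] 0.406 24.1
False [ 0.4607 -0.2695  0.0908] [ 0.3 -0.3 -1.2] [ 0.01 -0.19 -0.02] 0.411 24.7
False [ 0.4607 -0.2695  0.0873] [ 0.6 -0.2 -1.6] [-0.04 -0.16  0.03] 0.408 25.1
True [ 0.4607 -0.2695  0.0871] [-1.1  0.5  6. ] [ 0.12  0.15 -0.03] 0.411 25.4
```

Run:
```python
from h import *
p=np.array(get_state()["position"])
let_go();sleep(.2);move_l([p[0],p[1],.2],.08)
w=frame("wrist");print("yel",colour(w,(20,130,70),(36,255,255))[:2],"red",colour(w,(0,150,60),(9,255,255))[:2])
p=np.array(get_state()["position"]);print([proj(w,[p[0],p[1],z]).round(1).tolist() for z in (.09,.1,.118,.142)],get_state()["clock"])
move_l([.35,-.15,.25],.2)
f=frame("side");print("yel",colour(f,(22,130,70),(36,255,255))[:3],[proj(f,[.4605,-.2695,z]).round(1).tolist() for z in (.09,.095,.1,.142)])
cv2.imwrite("pics/k.png",np.hstack([cv2.resize(w["img"][130:270,190:330],(400,400)),cv2.resize(f["img"][100:170,270:340],(400,400),interpolation=cv2.INTER_CUBIC)])[:,:,::-1])
```

```text
yel [([258.4, 183.0], 674, [241, 169, 36, 33])] red [([502.2, 98.1], 1492, [487, 15, 25, 129]), ([258.8, 200.1], 342, [250, 189, 18, 24])]
[[258.6, 186.6], [258.6, 189.7], [258.6, 195.8], [258.6, 205.5]] 27.7167
yel [([252.8, 69.0], 174, [231, 64, 36, 15]), ([309.2, 134.9], 34, [305, 131, 10, 8])] [[310.0, 134.9], [310.2, 133.6], [310.3, 132.3], [311.5, 120.8]]
```

View pics/k.png

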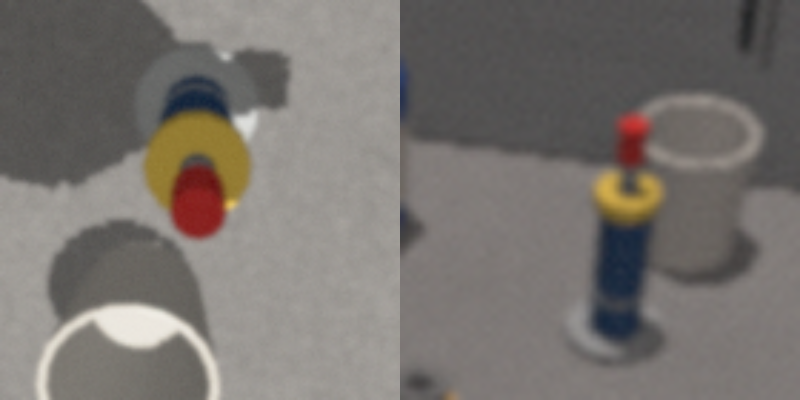

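Run:
```python
from h import *
def st(l):
    s=get_state();print(l,np.round(s["position"],4),np.round(s["contact_force"],1),round(float(s["clock"]),1));return np.array(s["position"])
move_l([.4606,-.2695,.2],.15);grab(20)
move_l([.4606,-.2695,.155],.08)
h=move_l([.4606,-.2695,.137],.02,until_force=9);p=st(h)
move_l([p[0],p[1],.22],.1);move_l([.38,-.15,.27],.2);st("end")
f=frame("side");print("yel",colour(f,(22,130,70),(36,255,255))[:3])
sign_off()
```

```text
True [ 0.4609 -0.2698  0.1423] [-0.5  1.   5.8] 32.2
end [ 0.3805 -0.1505  0.2698] [-0.8  0.5 -0.8] 34.0
yel [([254.6, 69.3], 155, [238, 64, 30, 14]), ([310.0, 135.3], 21, [306, 132, 8, 6]), ([234.7, 69.1], 10, [233, 68, 4, 3])]
the job is handed in; nothing more can be done
```

The gauge is standing bottomed out in the blue sleeve at about 66 mm below the rim, with the yellow collar slid down onto the rim. The job was handed in at about 34 s, with no check on whether the other items on the table had moved.

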